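# Fishtail chisel out of the packed tool tray

### The arm

A 6-joint arm with a two-finger parallel gripper is mounted at the origin on the work surface. World frame = base frame: x ahead of the robot, y to its left, z up, the work surface at z = 0. Lengths are in m, angles in degrees, forces in N, time in s.
With the tool pointing down it reaches from about 0.35 to 0.875 m from the base axis. Payload 4.2 kg.
Tool frame: the origin (TCP) lies at the centre of the arm's flange, where the gripper is bolted on; the fingertips stand r.tcp_to_tips ahead of it and the grasp point (between the pads) lies 164 mm ahead of it (r.tcp_to_tips is the distance from the TCP to the fingertips, in m); z points along the fingers, y is the line along which they close (so a half turn about z gives the same grasp; the last joint's range is limited). The gripper opens to 87 mm and grips with 3 to 60 N. Pads are 19 mm wide; open, the fingers measure 117 mm over their backs; the gripper's body (75 mm by 190 mm) begins 51 mm behind the grasp point.
Start: joints at [-49.068, 22.042, 0.453, 0, -68.411, -14.817], TCP at [0.275, -0.561, 0.405] pointing down, gripper open.
Joint ranges: [-179.83, 179.83], [-69.29, 118.12], [-61.27, 80.66], [-181.25, 117.63], [-171.15, -9.14], [-177.46, 177.46]. Speed limits (degrees/s): [159.86, 159.86, 180, 180, 180, 180].

### API

Orientations are given as [roll, pitch, yaw] about the fixed x, y, z axes, in that order (R = Rz(yaw) Ry(pitch) Rx(roll)).
In Python, from station import sensors, eyes, job, r gives the robot as it stands. The module is installed in compiled form; this text tells all that it offers.
- The arm moves only by the shell command python3 -m inch 'ROWS' [FORCE]. ROWS is a JSON object of lists of equal length, an entry for each row: "claw": the closure, from -1 (fully open) to 1 (shut), so that 0 is half open; "linear": the shift along the tool's x, y, z each as a share of 0.02 m, from -1 to 1, a list of three; "turn": the turn about the tool's z as a share of 8 degrees, from -1 to 1. In form: {"claw": [claw, ...], "linear": [[tx, ty, tz], ...], "turn": [turn, ...]}. A call has 1 to 5 rows; each row shifts and turns the commanded pose from where the row before left it, along the tool's axes as they then stand; what a row does not reach is not made up. A row lasts 1/8 s, in which the tool goes at most 62.5 mm and 10.7 degrees, less where a joint would pass 70% of its speed; a pose out of reach is approached as far as the arm can. A call with a number of a shift or a turn outside -1 to 1 is refused whole. A call with a gripper value outside its range is refused whole. The fingers move at their own pace and stop on an object; FORCE is the grip in N (left out, the last holds). Time passes only in rows, so rows that do not move let the fingers close. It gives the time, the measured TCP pose, the force, the opening and the grip force at its end, in the units of the state.
- sensors.get_obs(): the state, without advancing time (a new reading comes with each control period).
- eyes.grab_frame(name): name is "side" or "top"; returns (picture, depth): 384x512x3 uint8, red, green, blue; 384x512 float32, m along the optical axis (not along the pixel's ray), 0 where there is no reading.
- eyes.calibration(name): a dict with "intrinsics" (3x3 intrinsics, pixels), "R" (3x3) and "t" (3): a world point X has camera coordinates R X + t. Camera axes: x right, y down, z forward; pixel columns grow to the right and rows downward; lengths in m; the calibration is good to about 2 mm. A picture is of the moment at which its call begins. calibration takes no time and is no camera call.
- job.sign_off(): hands the job in; it is judged then, once.
Trained networks look in the newest picture that a camera, given by its name, has taken for a name from the list of things; names that differ only in an ending like _2 or _b are one class to them, and where a whole thing is asked for, a point or a joint stands for the part that bears it (a point fixed in the world has none). Each returns a list of dicts, best first, with "confidence" (0 to 1); they miss things now and then, are a little off and sometimes report something else, mostly with a low value. They report only what shows in the picture. A call takes as long as a camera call.
- eyes.spot_in(camera, name): "box" ([left, top, width, height] in pixels, round what is visible of it).
- eyes.outline_of(camera, name): "pixels" (384x512 bool, what is visible of it) and "box" ([left, top, width, height] in pixels, round what is visible of it).
The state is a dict: "time_s": time; "q": joint angles; "qvel": joint speeds; "joint_torque": joint torques, N m; "tool_pos": TCP position; "orientation": TCP orientation; "wrist_force": force on the tool from outside, world axes, zero at the start; "moment": the same for the moment, N m; "width": finger opening in m; "gripper_force": force on a finger pad.
Only numpy, scipy, OpenCV 4.12 (cv2) and the standard library are available. Lean on these libraries where they do the work, as an engineer would, in place of code of your own. Each camera call takes 0.05 s, during which the arm holds its last target. There are 200 camera calls.

### The job

Take the fishtail chisel (the one whose blade spreads out towards its edge) out of the packed tool tray and lay it down on the cork mat, wholly on the mat, with its handle towards the robot and its edge pointing away; set it down in the hand rather than dropping it. Do not force it if it comes up against something in the tray. Leave the other chisels lying in their places in the tray, and do not shift the things standing about the bench.

Things in the scene. Friction and masses are not known exactly. Their poses are not given: they have to be found in the camera images.
- fishtail: fishtail chisel, about 0.2 kg, 275 mm long, in the middle of the row (never at its ends). Origin: centre of its handle, on the axis; x runs from butt to edge, z up as it lies. Wooden octagonal handle 32 mm across flats, x = -62.5 mm (butt) to +50 mm, narrowing over the last 16 mm to a brass ferrule 24 mm in diameter with a flat face at x = +62.5 mm. Balance point at x = +76 mm, on the blade.
- fishtail_butt (a point): middle of the fishtail's butt, the flat end of its handle (20 mm across, rim chamfered over 7 mm); axes as fishtail
- fishtail_edge (a point): middle of the fishtail's cutting edge, at x = +212.5 mm of fishtail, same axes. The blade is flat steel 5 mm thick on the handle's axis, 14 mm wide, spreading to 34 mm over its last 60 mm
- tray: fixed wooden tool tray, 344 mm (x) by 218 mm (y). Origin: centre of its underside, on the bench; x runs along the chisels from butts (robot's side) to edges. Side and back walls 12 mm thick, 62 mm high; back wall's inner face at x = +160 mm. Front lip only 35 mm high, at x = -172 to -160 mm: the butts overhang it and their end faces are open. Floor 8 mm above the bench.
- tray_row (a point): middle of the row, in the tray's frame x = -112.5 mm, 55 mm above the bench (height of the chisels' axes; handle tops 71 mm). Six chisels lie side by side, 32.3 mm apart, handles touching one another and the side walls, butts 175 mm (7 mm more or less, each its own) to -x of the tray's origin. They lie loose, held by weight and friction (about 0.6, plus or minus a fifth).
- tray_handle_rest (a point): middle of the top of the fixed cross rest under the handles, at x = -105 mm of the tray, 39 mm above the bench; a wooden bar along y, 12 mm thick with a rounded top
- tray_blade_rest (a point): middle of the top of the fixed cross rest under the blades, at x = -5 mm of the tray, 52.5 mm up, 12 mm thick, rounded top. Beyond it the blades hang free over the floor. A chisel pushed at its butt slides on the rests until, after 30 to 48 mm, its ferrule's face meets this rest, a solid stop; its balance point has then passed it, and once let go it tips, edge to the floor, handle up by about 18 degrees.
- mat: fixed cork mat lying on the bench beside the tray, 360 mm (x) by 160 mm (y), 6 mm thick. Origin at the centre of its underside; x points away from the robot, lengthwise.
- chisel_end_a: straight chisel, one of the five bystanders in the row: same octagonal handle and overall length as the fishtail, but a parallel blade 22 mm wide; it lies at one end of the row, against the tray's wall. Origin at the centre of its handle, on the axis; x points from butt to edge, z up.
- chisel_a: straight chisel, one of the five bystanders in the row: same octagonal handle and overall length as the fishtail, but a parallel blade 22 mm wide. Origin at the centre of its handle, on the axis; x points from butt to edge, z up.
- chisel_b: straight chisel, one of the five bystanders in the row: same octagonal handle and overall length as the fishtail, but a parallel blade 22 mm wide, its edge slightly askew. Origin at the centre of its handle, on the axis; x points from butt to edge, z up.
- chisel_c: straight chisel, one of the five bystanders in the row: same octagonal handle and overall length as the fishtail, but a parallel blade 22 mm wide. Origin at the centre of its handle, on the axis; x points from butt to edge, z up.
- chisel_end_b: straight chisel, one of the five bystanders in the row: same octagonal handle and overall length as the fishtail, but a parallel blade 22 mm wide; it lies at the other end of the row. Origin at the centre of its handle, on the axis; x points from butt to edge, z up.
- mallet: bystander: wooden mallet lying on the bench, head 66 x 125 x 74 mm high, handle 28 mm in diameter and 150 mm long to -x; origin under the centre of the head
- oilstone: bystander: sharpening stone in a wooden block, 210 x 80 x 37 mm; origin at the centre of its underside
- wax_tin: bystander: round tin, 87 mm in diameter, 52 mm high; origin at the centre of its underside

How it is judged:
By the outcome, as a careful person would: the job done as asked, in the order asked, and still so for the second after the job is handed in, with the robot touching nothing.
It also fails if it takes over 64 s, if anything falls off the work surface, if the arm or the gripper's body presses on something with over 40 N, if the wrist force passes 120 N, or if a joint passes its speed limit or range.

## Working session

There is one attempt and no reset: what is moved stays moved. The work goes in short steps, Python scripts to look and compute and a shell command to move; the robot and the scene stay as the last step left them, time stands still between calls to the robot, and variables do not carry over. Pictures are saved under pics/ and viewed, at most 10 in all, crops included, and the job is handed in when it is done.

```bash
mkdir -p pics
cat > h.py <<'E'
import numpy as np, cv2
from station import sensors, eyes, job, r
def cloud(cam, depth):
    c=eyes.calibration(cam); K,R,t=map(np.array,(c["intrinsics"],c["R"],c["t"]))
    v,u=np.mgrid[:384,:512]; p=np.stack([(u-K[0,2])/K[0,0]*depth,(v-K[1,2])/K[1,1]*depth,depth],-1)
    return (p-t)@R
def save(img,name,box=None,s=1):
    if box: a,b,w,h=box; img=img[b:b+h,a:a+w]
    cv2.imwrite("pics/"+name,cv2.resize(img[:,:,::-1],None,fx=s,fy=s,interpolation=cv2.INTER_CUBIC))
E
python3 - <<'E'
from h import *
np.set_printoptions(precision=4,suppress=True)
o=sensors.get_obs(); print(o, r.tcp_to_tips)
for c in("top","side"):
    im,d=eyes.grab_frame(c); np.savez(c,im=im,d=d); save(im,c+"0.png",s=1.5 if c=="top" else 1.2)
    P=cloud(c,d); k=eyes.calibration(c); print(c,-np.array(k["R"]).T@k["t"],(np.array(k["R"])))
    for n in("fishtail","fishtail_edge","fishtail_butt","tray","mat","mallet","oilstone","wax_tin"):
        for q in eyes.outline_of(c,n)[:2]:
            m=q["pixels"]&(d>0); pts=P[m]
            if len(pts): print(c,n,round(q["confidence"],2),q["box"],np.median(pts,0),np.percentile(pts,2,0),np.percentile(pts,98,0))
E
```

```text
{'time_s': 0.0, 'q': array([-49.0685,  22.09  ,   0.379 ,  -0.0279, -68.4102, -14.8184]), 'qvel': array([-0.05  , -0.0068,  0.0306, -0.0189, -0.0385, -0.0454]), 'joint_torque': array([  0.0001, -39.0669,  18.7401,   4.2197,   0.011 ,  -0.0002]), 'tool_pos': array([ 0.275 , -0.561 ,  0.4037]), 'orientation': array([ 179.8762,   -0.0059, -153.8972]), 'wrist_force': array([ 0.1552, -0.1012, -0.195 ]), 'moment': array([ 0.0131,  0.0332, -0.0166]), 'gripper_force': 0.0, 'width': 0.08744650244702065} 0.1822
top [0.511  0.0008 1.0648] [[ 0.0201 -0.9997 -0.0112]
 [-0.996  -0.019  -0.0873]
 [ 0.087   0.0129 -0.9961]]
top fishtail 0.57 [159.5, 154.3, 23.6, 95.8] [0.5301 0.2528 0.0636] [0.4379 0.2235 0.0536] [0.6954 0.2917 0.0738]
top fishtail_edge 0.77 [159.2, 155.0, 22.7, 93.5] [0.5316 0.2529 0.0634] [0.4373 0.2231 0.0535] [0.6958 0.2915 0.0738]
top fishtail_butt 0.91 [159.8, 157.2, 26.3, 95.5] [0.5276 0.2526 0.0637] [0.4349 0.223  0.054 ] [0.6952 0.2893 0.0738]
top fishtail_butt 0.33 [204.0, 149.8, 23.4, 94.7] [0.5608 0.1283 0.0627] [0.4623 0.0963 0.0538] [0.7126 0.1593 0.0738]
top tray 0.77
[... 913 characters left out ...]
 ]
side tray 0.75 [201.1, 125.6, 90.6, 68.8] [0.7476 0.2142 0.0381] [0.4446 0.0823 0.0028] [0.7963 0.3501 0.0688]
side mat 0.78 [252.4, 201.1, 88.6, 60.6] [ 0.6608 -0.185   0.0068] [ 0.4888 -0.2543 -0.0003] [ 0.818  -0.0911  0.0138]
side mallet 0.78 [277.1, 273.5, 75.7, 60.1] [ 0.526  -0.506   0.0584] [ 0.4505 -0.6234  0.0018] [ 0.6084 -0.4332  0.0793]
side oilstone 0.16 [233.0, 139.6, 20.3, 12.0] [0.6508 0.2766 0.0568] [0.5964 0.2601 0.0088] [0.6924 0.3334 0.065 ]
side wax_tin 0.63 [199.4, 118.3, 18.9, 21.7] [0.5624 0.4478 0.052 ] [ 0.3037 -0.3151  0.0025] [0.5935 0.557  0.6369]
side wax_tin 0.41 [195.7, 126.1, 94.1, 70.3] [0.7533 0.2112 0.0364] [0.4423 0.0827 0.0021] [0.8023 0.3493 0.0685]
```

Run:
```python
from h import *
im=np.load("top.npz")["im"]; save(im,"t1.png",(135,115,220,140),3.6)
```

```text
(no output)
```

View pics/t1.png

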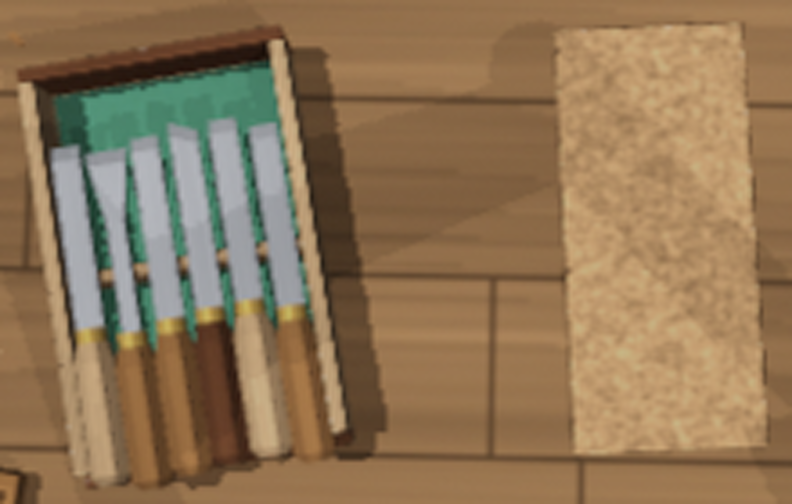

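View pics/side0.png

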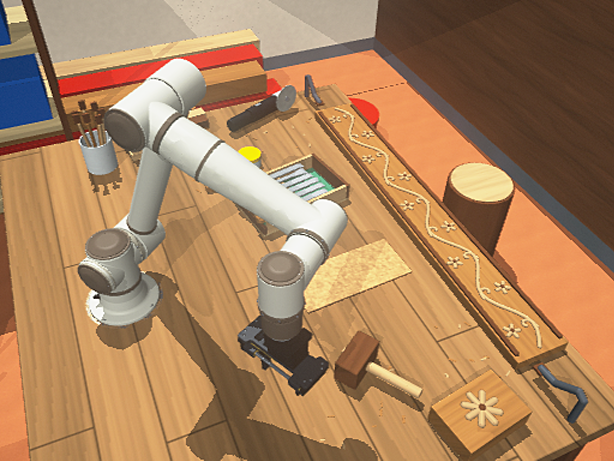

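The fishtail is second from the left in the tray (crop about 110,170 at the edge, 145,480 at the butt). The mat is clear, spanning crop (555..765, 25..450). My plan is to push it at the butt until the ferrule meets the rest, let it tip, grip the raised handle, lift it and lay it down.

```bash
cat > geo.py <<'E'
from h import *
np.set_printoptions(precision=4,suppress=True)
def chis(d,verbose=True):
    P=cloud("top",d); ins=np.zeros(d.shape,bool); ins[140:260,140:235]=True
    bl=ins&(P[...,2]>.050)&(P[...,2]<.061)
    n,lab,st,c=cv2.connectedComponentsWithStats(bl.astype(np.uint8),connectivity=4)
    for i in range(1,n):
        if st[i,4]<60: continue
        p=P[lab==i]; m=p.mean(0); u=np.linalg.svd((p-m)[:,:2],full_matrices=False)[2][0]; u*=np.sign(u[0])
        s=(p-m)[:,:2]@u; w=(p-m)[:,:2]@[-u[1],u[0]]
        print("comp",st[i],m,"yaw",np.degrees(np.arctan2(u[1],u[0])),"len",np.ptp(s),"w",np.ptp(w),"far",m[:2]+u*s.max())
    return P,ins
if __name__=="__main__":
    d=np.load("top.npz")["d"]; P,ins=chis(d)
    q=eyes.outline_of("top","mat")[0]["pixels"] if 0 else (abs(P[...,2]-.006)<.004)&(abs(P[...,0]-.64)<.25)&(abs(P[...,1]+.17)<.12)
    h=ins&(P[...,2]>.0675)&(P[...,2]<.08)
    p=P[h]; print(len(p),p.mean(0))
    # wall/handle histogram for candidate yaws
    for yaw in range(6,14):
        a=np.radians(yaw); v=p[:,:2]@[-np.sin(a),np.cos(a)]
        H=np.histogram(v,np.arange(v.min()-.01,v.max()+.01,.002))[0]; print(yaw,(H**2).sum(),v.min(),v.max())
E
python3 geo.py
```

```text
comp [ 148  147   73   66 2353] [0.6412 0.2248 0.0574] yaw -82.28859810940047 len 0.205141521507535 w 0.17830119674532455 far [0.655  0.1224]
1665 [0.502  0.1957 0.0707]
6 37705 0.040645298991519724 0.2371609410944272
7 38957 0.030362986978789395 0.22826359606414717
8 39861 0.02007142610609248 0.2199174350925129
9 40651 0.009773751282567366 0.21150428513976144
10 40985 -0.0005269007202788618 0.2030267089328683
11 41091 -0.010827392224061505 0.19448728882367042
12 40679 -0.021124585599285393 0.18588862600225614
13 40173 -0.03141534422109728 0.17723333970461802
```

```bash
cat > geo2.py <<'E'
from h import *
from scipy.optimize import minimize
np.set_printoptions(precision=4,suppress=True)
d=np.load("top.npz")["d"]; P=cloud("top",d); ins=np.zeros(d.shape,bool); ins[140:260,140:235]=True
p=P[ins&(P[...,2]>-.01)]
def fr(p,yaw,x0,y0):
    a=np.radians(yaw); q=p[:,:2]-[x0,y0]; return q@[np.cos(a),np.sin(a)], q@[-np.sin(a),np.cos(a)]
x0,y0=.502,.1957   # provisional row centre
hs=np.abs(p[:,0]-.495-0*p[:,1])<1
def cost(yaw,o):
    s,v=fr(p,yaw,x0,y0); m=(abs(s)<.03)&(abs(v-o)<.095); 
    w=(v[m]-o)/.0323; w=(w-np.floor(w)-.5)*.0323; zt=np.minimum(.071,.071-(abs(w)-.0066))
    c1=np.mean(np.minimum(abs(p[m,2]-zt),.01))*1e3
    m=(s>.10)&(s<.165)&(abs(v-o)<.095); w=(v[m]-o)/.0323; k=np.floor(w); w=abs(w-k-.5)*.0323
    hi=(p[m,2]>.045); c2=np.mean(hi!=(w<.011))
    return c1,c2
best=[]
for yaw in np.arange(8,13.1,.25):
    for o in np.arange(-.016,.016,.001):
        c=cost(yaw,o); best.append((c[0]+5*c[1],yaw,o,*c))
best.sort(); print(np.array(best[:6]))
_,yaw,o,*_=best[0]
s,v=fr(p,yaw,x0,y0); a=np.radians(yaw); ex=np.array([np.cos(a),np.sin(a)]); ey=np.array([-ex[1],ex[0]])
for k in range(6):
    vc=o+(k-2.5)*.0323; m=abs(v-vc)<.006
    hb=m&(p[:,2]>.060); bl=m&(p[:,2]>.05)&(s>.05)&(s<.25)
    b=s[hb&(s<.1)].min(); t=bl; H=np.sort(s[bl])
    print(k,"handle",np.percentile(s[hb&(s<.1)],[.5,1,99]),"edge",H[-3:],"butt xy est (edge-.275)",np.array([x0,y0])+ex*(H[-2]-.275)+ey*vc,"edge xy",np.array([x0,y0])+ex*H[-2]+ey*vc)
# mat by colour
im=np.load("top.npz")["im"]; q=eyes.outline_of.__name__
eyes.grab_frame("top"); m=eyes.outline_of("top","mat")[0]["pixels"]
w=P[m&(d>0)][:,:2].astype(np.float32); print("mat",cv2.minAreaRect(w))
E
python3 geo2.py
```

```text
[[ 2.8425 11.      0.001   1.4912  0.2703]
 [ 2.8479 11.25    0.001   1.4953  0.2705]
 [ 2.8549 10.75    0.001   1.4897  0.273 ]
 [ 2.8577 10.75    0.002   1.5195  0.2676]
 [ 2.885  10.5     0.002   1.5217  0.2727]
 [ 2.9046 11.5     0.001   1.4973  0.2814]]
0 handle [-0.0618 -0.0612  0.0771] edge [0.2098 0.2109 0.2113] butt xy est (edge-.275) [0.4543 0.1052] edge xy [0.7243 0.1577]
1 handle [-0.0523 -0.051   0.0745] edge [0.2197 0.2205 0.2214] butt xy est (edge-.275) [0.4576 0.1387] edge xy [0.7275 0.1912]
2 handle [-0.053  -0.0524  0.0716] edge [0.2198 0.2204 0.2216] butt xy est (edge-.275) [0.4512 0.1704] edge xy [0.7212 0.2229]
3 handle [-0.0563 -0.056   0.0717] edge [0.2161 0.2162 0.2168] butt xy est (edge-.275) [0.441  0.2013] edge xy [0.711  0.2538]
4 handle [-0.0621 -0.0616  0.0908] edge [0.21   0.21   0.2107] butt xy est (edge-.275) [0.4288 0.2318] edge xy [0.6987 0.2843]
5 handle [-0.0531 -0.0526  0.0801] edge [0.2189 0.2194 0.2198] butt xy est (edge-.275) [0.4318 0.2653] edge xy [0.7017 0.3178]
mat ((0.6460508108139038, -0.17325487732887268), (0.3612305521965027, 0.16189658641815186), 3.5586254596710205)
```

```bash
A='[-0.857,1,0]'
python3 -m inch '{"claw":[1,1,1,1,1],"linear":[[-0.857,1,0],[-0.857,1,0],[-0.857,1,0],[-0.857,1,0],[-0.857,1,0]],"turn":[0,0,0,0,0]}' && python3 -m inch '{"claw":[1,1,1,1,1],"linear":[[-0.857,1,0],[-0.857,1,0],[-0.857,1,0],[-0.857,1,0],[-0.857,1,0]],"turn":[0,0,0,0,0]}' && python3 -m inch '{"claw":[1,1,1,1,1],"linear":[[-0.857,1,0],[-0.857,1,0],[-0.857,1,0],[-0.857,1,0],[-0.857,1,0]],"turn":[0,0,0,0,0]}' && python3 -m inch '{"claw":[1,1,1,1,1],"linear":[[-0.857,1,0],[-0.857,1,0],[-0.857,1,0],[-0.857,1,0],[-0.857,1,0]],"turn":[0,0,0,0,0]}' && python3 -m inch '{"claw":[1,1],"linear":[[-0.857,1,0],[-0.857,1,0]],"turn":[0,0]}'
```

```text
time_s: 1.62
tool_pos: [0.3082, -0.4328, 0.4049]
orientation: [-180.0, 0.0, -153.9]
wrist_force: [0.6, -0.8, 0.3]
width: 0.0448
gripper_force: 0.0
time_s: 2.25
tool_pos: [0.3411, -0.3053, 0.405]
orientation: [-180.0, 0.0, -153.9]
wrist_force: [-0.0, -0.1, 0.0]
width: 0.0016
gripper_force: 0.0
time_s: 2.88
tool_pos: [0.374, -0.1778, 0.405]
orientation: [-180.0, 0.0, -153.9]
wrist_force: [-0.1, 0.9, -0.3]
width: 0.0002
gripper_force: 0.0
time_s: 3.5
tool_pos: [0.4069, -0.0503, 0.405]
orientation: [-180.0, 0.0, -153.9]
wrist_force: [-0.3, 0.1, -0.7]
width: 0.0004
gripper_force: 0.0
time_s: 3.75
tool_pos: [0.4201, 0.0007, 0.405]
orientation: [-180.0, 0.0, -153.9]
wrist_force: [-0.1, -0.3, 0.1]
width: 0.0006
gripper_force: 0.0
```

```bash
python3 -m inch '{"claw":[1,1,1,1,1],"linear":[[-0.3,0.98,0],[-0.3,0.98,0],[-0.3,0.98,0],[-0.3,0.98,0],[-0.3,0.98,0]],"turn":[0,0,0,0,0]}' && python3 -m inch '{"claw":[1,1,1,1,1],"linear":[[-0.3,0.98,0],[-0.3,0.98,0],[-0.3,0.98,0],[-0.3,0.98,0],[-0.3,0.98,0]],"turn":[0,0,0,0,0]}' && python3 -m inch '{"claw":[1,1,1,1,1],"linear":[[-0.3,0.98,0],[0,0,0.6],[0,0,0.6],[0,0,0.6],[0,0,0.6]],"turn":[0,-1,-1,-1,-1]}' && python3 -m inch '{"claw":[1,1,1,1,1],"linear":[[0,0,0.6],[0,0,0.6],[0,0,0.6],[0,0,0.6],[0,0,0.6]],"turn":[-1,-1,-1,-1,-1]}' && python3 -m inch '{"claw":[1,1],"linear":[[0,0,0.6],[0,0,0]],"turn":[-0.36,0]}'
python3 - <<'E'
from h import *
np.set_printoptions(precision=4,suppress=True)
print(sensors.get_obs()["q"])
im,d=eyes.grab_frame("top"); np.savez("top1",im=im,d=d); save(im,"t2.png",(125,125,130,150),4)
E
```

```text
time_s: 4.38
tool_pos: [0.4036, 0.1017, 0.405]
orientation: [180.0, 0.0, -153.9]
wrist_force: [0.9, 0.4, 0.2]
width: 0.0007
gripper_force: 0.0
time_s: 5.0
tool_pos: [0.3874, 0.2029, 0.405]
orientation: [180.0, 0.0, -153.9]
wrist_force: [-1.2, -0.9, -0.6]
width: 0.0002
gripper_force: 0.0
time_s: 5.62
tool_pos: [0.3844, 0.2226, 0.3566]
orientation: [-180.0, 0.0, -121.6]
wrist_force: [1.0, -0.1, -0.4]
width: 0.0004
gripper_force: 0.0
time_s: 6.25
tool_pos: [0.3845, 0.2226, 0.2966]
orientation: [-180.0, 0.0, -81.6]
wrist_force: [0.1, 0.7, -0.8]
width: 0.0005
gripper_force: 0.0
time_s: 6.5
tool_pos: [0.3843, 0.2224, 0.2843]
orientation: [179.9, -0.1, -79.0]
wrist_force: [0.3, 0.1, -0.2]
width: 0.0002
gripper_force: 0.0
[ 51.1533  12.4453 -33.61    -0.0034 -44.0435 -40.1975]
```

View pics/t2.png

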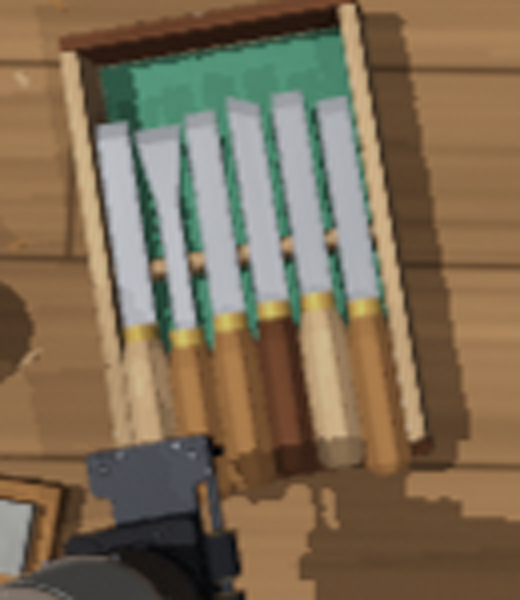

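```bash
python3 -m inch '{"claw":[1,1,1,1],"linear":[[0,0,0.87],[0,0,0.87],[0,0,0.87],[0,-0.5,0]],"turn":[0,0,0,0]}' && python3 -m inch '{"claw":[1,1,1],"linear":[[0,-0.5,0],[0,-0.3,0],[0,0,0]],"turn":[0,0,0]}' && python3 -m inch '{"claw":[1,1],"linear":[[0,-0.15,0],[0,-0.15,0]],"turn":[0,0]}' && python3 -m inch '{"claw":[1,1],"linear":[[0,-0.15,0],[0,-0.15,0]],"turn":[0,0]}'
```

```text
time_s: 7.05
tool_pos: [0.3942, 0.2243, 0.2323]
orientation: [179.9, -0.1, -79.0]
wrist_force: [0.2, 0.4, -0.0]
width: 0.0003
gripper_force: 0.0
time_s: 7.42
tool_pos: [0.4106, 0.2277, 0.233]
orientation: [-179.9, 0.0, -79.0]
wrist_force: [-0.0, 0.6, -0.1]
width: 0.0001
gripper_force: 0.0
time_s: 7.68
tool_pos: [0.4158, 0.2286, 0.2327]
orientation: [-180.0, 0.0, -79.0]
wrist_force: [-0.3, 0.6, 0.0]
width: 0.0002
gripper_force: 0.0
time_s: 7.92
tool_pos: [0.4218, 0.2298, 0.2325]
orientation: [180.0, -0.0, -79.0]
wrist_force: [-0.7, 0.1, 0.4]
width: 0.001
gripper_force: 0.9
```

```bash
python3 -m inch '{"claw":[1,1],"linear":[[0,-0.15,0],[0,-0.15,0]],"turn":[0,0]}' && python3 -m inch '{"claw":[1,1],"linear":[[0,-0.15,0],[0,-0.15,0]],"turn":[0,0]}'
python3 - <<'E'
from h import *
im,d=eyes.grab_frame("top"); np.savez("top2",im=im,d=d); save(im,"t3.png",(125,125,130,150),4)
P=cloud("top",d)
E
```

```text
time_s: 8.18
tool_pos: [0.4273, 0.2306, 0.2324]
orientation: [179.9, -0.0, -79.0]
wrist_force: [-3.2, -0.1, 1.9]
width: 0.0001
gripper_force: 1.4
time_s: 8.43
tool_pos: [0.4336, 0.2321, 0.2325]
orientation: [180.0, -0.0, -79.0]
wrist_force: [-3.0, 0.6, 0.9]
width: 0.0002
gripper_force: 1.1
```

View pics/t3.png

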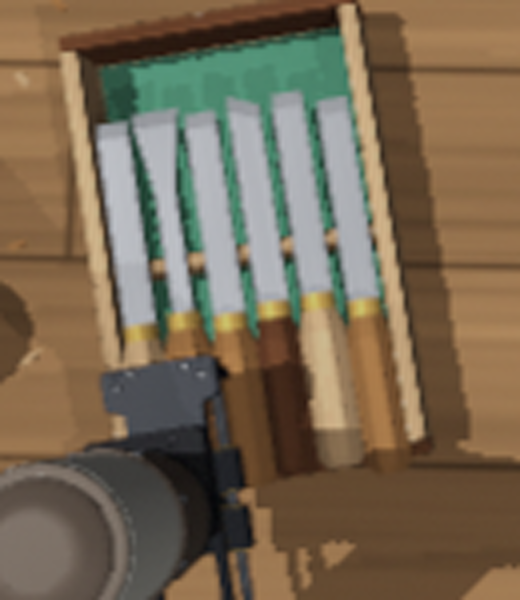

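The fishtail's edge has moved up from row 128 to row 112, and its neighbours' edges haven't moved. The push takes about 3 N, so I'll continue.

```bash
python3 -m inch '{"claw":[1,1],"linear":[[0,-0.15,0],[0,-0.15,0]],"turn":[0,0]}' && python3 -m inch '{"claw":[1,1],"linear":[[0,-0.15,0],[0,-0.15,0]],"turn":[0,0]}' && python3 -m inch '{"claw":[1,1],"linear":[[0,-0.1,0],[0,-0.1,0]],"turn":[0,0]}'
```

```text
time_s: 8.72
tool_pos: [0.4395, 0.2333, 0.2325]
orientation: [180.0, -0.0, -79.0]
wrist_force: [-1.7, 0.0, 0.7]
width: 0.0008
gripper_force: 1.0
time_s: 8.98
tool_pos: [0.4455, 0.2344, 0.2325]
orientation: [180.0, -0.0, -79.0]
wrist_force: [-2.6, -0.2, -0.1]
width: 0.0005
gripper_force: 1.0
time_s: 9.22
tool_pos: [0.4493, 0.2351, 0.2325]
orientation: [180.0, -0.0, -79.0]
wrist_force: [-2.2, -0.2, 0.5]
width: 0.0004
gripper_force: 1.0
```

```bash
python3 -m inch '{"claw":[1,1],"linear":[[0,-0.08,0],[0,-0.08,0]],"turn":[0,0]}' | grep -E "pos|wrist"; python3 -m inch '{"claw":[1],"linear":[[0,-0.1,0]],"turn":[0]}'| grep -E "pos|wrist"; python3 -m inch '{"claw":[1],"linear":[[0,-0.1,0]],"turn":[0]}'| grep -E "pos|wrist"
```

```text
tool_pos: [0.4524, 0.2357, 0.2325]
wrist_force: [-2.1, -0.8, -0.2]
tool_pos: [0.4544, 0.2361, 0.2326]
wrist_force: [-2.3, -1.4, 1.1]
tool_pos: [0.4563, 0.2365, 0.2325]
wrist_force: [-2.1, 0.3, 0.5]
```

```bash
python3 -m inch '{"claw":[1],"linear":[[0,-0.1,0]],"turn":[0]}' | grep -E "pos|wrist"; python3 -m inch '{"claw":[1],"linear":[[0,-0.1,0]],"turn":[0]}'| grep -E "pos|wrist"
```

```text
tool_pos: [0.4583, 0.2369, 0.2325]
wrist_force: [-1.7, 0.4, 0.4]
tool_pos: [0.4603, 0.2373, 0.2325]
wrist_force: [-2.5, -1.6, -0.2]
```

```bash
python3 -m inch '{"claw":[1],"linear":[[0,-0.1,0]],"turn":[0]}' | grep -E "pos|wrist"; python3 -m inch '{"claw":[1],"linear":[[0,-0.08,0]],"turn":[0]}'| grep -E "pos|wrist"
python3 - <<'E'
from h import *
im,d=eyes.grab_frame("top"); np.savez("top3",im=im,d=d); save(im,"t4.png",(140,135,75,80),7)
E
```

```text
tool_pos: [0.4623, 0.2377, 0.2325]
wrist_force: [-2.4, -1.2, 1.1]
tool_pos: [0.4638, 0.238, 0.2325]
wrist_force: [-2.4, 0.0, 0.6]
```

View pics/t4.png

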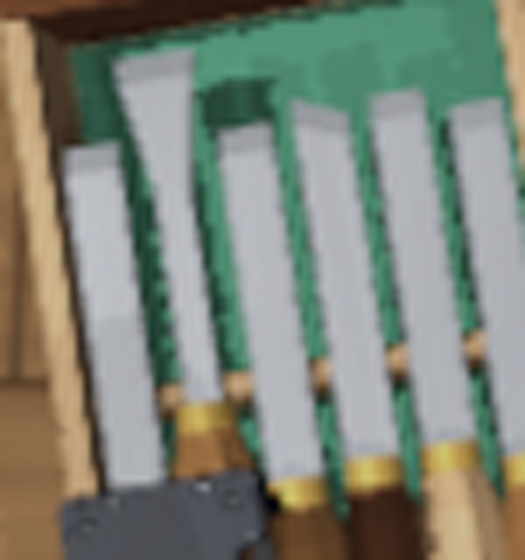

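The ferrule face (crop row 402) is almost at the rest (rows 375–400), and the neighbours are still in place. I'll go on in 1 mm steps.

```bash
python3 -m inch '{"claw":[1],"linear":[[0,-0.06,0]],"turn":[0]}' | grep -E "pos|wrist"; python3 -m inch '{"claw":[1],"linear":[[0,-0.06,0]],"turn":[0]}'| grep -E "pos|wrist"
```

```text
tool_pos: [0.4649, 0.2382, 0.2325]
wrist_force: [-3.6, 0.2, 1.2]
tool_pos: [0.4653, 0.2381, 0.2324]
wrist_force: [-7.0, -0.0, 3.9]
```

```bash
python3 -m inch '{"claw":[1],"linear":[[0,-0.06,0]],"turn":[0]}' | grep -E "pos|wrist"; python3 -m inch '{"claw":[1],"linear":[[0,-0.05,0]],"turn":[0]}'| grep -E "pos|wrist"
```

```text
tool_pos: [0.4658, 0.2381, 0.2323]
wrist_force: [-11.8, 0.8, 6.8]
tool_pos: [0.4661, 0.2381, 0.2322]
wrist_force: [-13.6, 0.6, 9.0]
```

Ferrule is against the stop, at about 13 N. I'll back off and let it tip.

```bash
python3 -m inch '{"claw":[1,1,1,1,1],"linear":[[0,0.2,0],[0,0.5,0],[0,0.8,0],[0,0.8,0],[0,0.8,0]],"turn":[0,0,0,0,0]}' && python3 -m inch '{"claw":[1,1,1,1,1],"linear":[[0,1,0],[0,1,-1],[0,1,-1],[0,1,-1],[0,1,-1]],"turn":[0,0,0,0,0]}' && python3 -m inch '{"claw":[1,1],"linear":[[0,1,-1],[0,0,0]],"turn":[0,0]}'
python3 - <<'E'
from h import *
np.set_printoptions(precision=4,suppress=True)
im,d=eyes.grab_frame("top"); np.savez("top4",im=im,d=d); a=im[130:260,130:240]
save(im,"t5.png",(130,130,110,130),4.5)
P=cloud("top",d); yaw=np.radians(11); ex=np.array([np.cos(yaw),np.sin(yaw)]); ey=np.array([-ex[1],ex[0]])
q=P[...,:2]-[.4288,.2318]; s=q@ex; v=q@ey
for k in range(0,30):
    m=(abs(v)<.006)&(s>=k*.01)&(s<k*.01+.01)&(d>0)
    if m.sum(): print(k*10,m.sum(),np.median(P[m][:,2]),end=" | ")
# handle points proud of the row
m=(P[...,2]>.078)&(P[...,2]<.125)&(abs(v)<.03)&(s>-.02)&(s<.15); p=P[m]
print("\nproud",len(p),"s",np.percentile(s[m],[1,99]),"v",np.percentile(v[m],[1,50,99]),p[:,2].max())
for a in range(0,10):
    mm=m&(s>=a*.01)&(s<a*.01+.01)
    if mm.sum()>5: print(a*10,v[mm].min(),v[mm].max(),P[mm][:,2].max())
E
```

```text
time_s: 11.4
tool_pos: [0.4061, 0.2267, 0.2326]
orientation: [-180.0, 0.0, -79.0]
wrist_force: [0.1, 0.3, 0.3]
width: 0.0005
gripper_force: 0.0
time_s: 12.02
tool_pos: [0.3079, 0.2074, 0.3131]
orientation: [-180.0, 0.0, -79.0]
wrist_force: [-0.0, 0.4, 0.2]
width: 0.0007
gripper_force: 0.0
time_s: 12.28
tool_pos: [0.2885, 0.2036, 0.3337]
orientation: [-179.8, 0.2, -78.9]
wrist_force: [0.8, -0.3, 0.2]
width: 0.0004
gripper_force: 0.0
0 13 0.0003224088240715977 | 10 13 0.033657061369273364 | 20 15 0.010977761211918598 | 30 9 0.009077575004317195 | 40 13 0.009889742474339826 | 50 28 0.09098213601932478 | 60 24 0.10627134556049733 | 70 20 0.10495889271918982 | 80 19 0.10292710308743397 | 90 18 0.09861708368758781 | 100 17 0.09574100295755758 | 110 24 0.092342692690694 | 120 17 0.08807999362328334 | 130 18 0.08555547905630417 | 140 17 0.08308703611964527 | 150 17 0.07732446015643028 | 160 19 0.07207497118961256 | 170 12 0.0687179370601354 | 180 15 0.05497884395855354 | 190 24 0.048849838035259704 | 200 18 0.04778302759813035 | 210 23 0.045306979463342126 | 220 19 0.040912419788944616 | 230 20 0.037687753945757324 | 240 16 0.03677298611325211 | 250 18 0.03173330114563243 | 260 16 0.028967960425026383 | 270 11 0.0273193637310109 | 280 14 0.023907819002007433 | 290 11 0.020744420293743352 | 
proud 400 s [0.0533 0.1482] v [-0.0158 -0.0023  0.0159] 0.11138196883845582
50 -0.014161160542439486 0.013749883664205516 0.10962764943542438
60 -0.0158465711602409 0.014724100843092645 0.11138196883845582
70 -0.016042754630963087 0.016493406187711897 0.10863104025818668
80 -0.015789013976855237 0.01641359308352292 0.10655425890052929
90 -0.015479018883657065 0.0154786571712939 0.10350450302428107
```

View pics/t5.png

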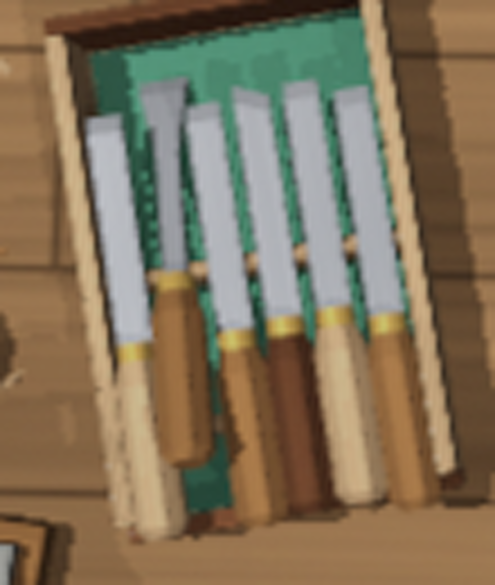

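It tipped as expected: the handle stands proud with its butt at crop (185,460), and its neighbours haven't moved. Next I'll move over it, turn across the handle and open.

```bash
python3 -m inch '{"claw":[-1,-1,-1,-1,-1],"linear":[[0,-1,0],[0,-1,0],[0,-1,0],[0,-1,0],[0,-1,0]],"turn":[0,0,0,0,0]}' >/dev/null && python3 -m inch '{"claw":[-1,-1,-1,-1,-1],"linear":[[0,-1,0],[0,-1,0],[0,-1,0],[0,-1,0],[0,-1,0]],"turn":[0,0,0,0,0]}' >/dev/null && python3 -m inch '{"claw":[-1,-1,-1,-1,-1],"linear":[[0,-1,0],[0,0,0],[0,0,0],[0,0,0],[0,0,0]],"turn":[0,-1,-1,-1,-1]}' >/dev/null && python3 -m inch '{"claw":[-1,-1,-1,-1,-1],"linear":[[0,0,0],[0,0,0],[0,0,0],[0,0,0],[0,0,0]],"turn":[-1,-1,-1,-1,-1]}' >/dev/null && python3 -m inch '{"claw":[-1,-1,-1,-1],"linear":[[0,0,0],[0,0,0],[0,0,0],[0,0,0]],"turn":[-1,-1,-0.25,0]}'
python3 - <<'E'
from h import *
np.set_printoptions(precision=4,suppress=True)
print(sensors.get_obs()["q"])
E
```

```text
time_s: 15.32
tool_pos: [0.5058, 0.246, 0.3316]
orientation: [180.0, 0.1, 10.9]
wrist_force: [-0.4, 0.1, 0.3]
width: 0.0874
gripper_force: 0.0
[ 42.4421  19.6803 -14.4492  -0.0029 -55.9549  58.4449]
```

```bash
python3 -m inch '{"claw":[-1,-1,-1,-1,-1],"linear":[[0,0,0.92],[0,0,0.92],[0,0,0.92],[0,0,0.92],[0,0,0]],"turn":[0,0,0,0,0]}' && python3 -m inch '{"claw":[1,1,1,1,1],"linear":[[0,0,0],[0,0,0],[0,0,0],[0,0,0],[0,0,0]],"turn":[0,0,0,0,0]}' 15 && python3 -m inch '{"claw":[1,1,1,1,1],"linear":[[0,0,0],[0,0,0],[0,0,0],[0,0,0],[0,0,0]],"turn":[0,0,0,0,0]}' 60
```

```text
time_s: 15.95
tool_pos: [0.5052, 0.2457, 0.2573]
orientation: [179.9, 0.2, 10.9]
wrist_force: [0.1, 0.2, 0.4]
width: 0.0871
gripper_force: 0.0
time_s: 16.58
tool_pos: [0.5055, 0.2461, 0.2591]
orientation: [-180.0, -0.0, 11.0]
wrist_force: [-0.1, 1.5, -0.2]
width: 0.0451
gripper_force: 0.0
time_s: 17.2
tool_pos: [0.5056, 0.2461, 0.2589]
orientation: [180.0, -0.0, 11.0]
wrist_force: [-0.5, -0.5, -0.5]
width: 0.0309
gripper_force: 59.7
```

```bash
python3 -m inch '{"claw":[1,1,1,1,1],"linear":[[0,0,-0.2],[0,0,-0.25],[0,0,-0.25],[0,0,-0.25],[0,0,-0.25]],"turn":[0,0,0,0,0]}' && python3 -m inch '{"claw":[1,1,1],"linear":[[0,0,-0.25],[0,0,-0.25],[0,0,0]],"turn":[0,0,0]}'
python3 - <<'E'
from h import *
np.set_printoptions(precision=4,suppress=True)
im,d=eyes.grab_frame("top"); np.savez("top5",im=im,d=d); save(im,"t6.png",(130,120,110,130),4.5)
E
```

```text
time_s: 17.82
tool_pos: [0.5055, 0.2461, 0.2833]
orientation: [-180.0, 0.0, 11.0]
wrist_force: [-0.2, -0.2, -2.4]
width: 0.0314
gripper_force: 59.7
time_s: 18.2
tool_pos: [0.5056, 0.2462, 0.2935]
orientation: [-180.0, -0.1, 11.0]
wrist_force: [-0.6, 0.4, -3.5]
width: 0.0313
gripper_force: 59.7
```

View pics/t6.png

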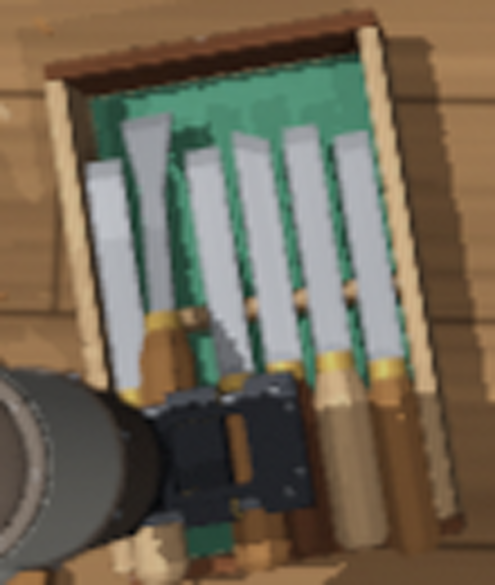

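Held and rising between its neighbours, which haven't moved. Lifting clear.

```bash
python3 -m inch '{"claw":[1,1,1,1,1],"linear":[[0,0,-0.4],[0,0,-0.5],[0,0,-0.6],[0,0,-0.6],[0,0,-0.6]],"turn":[0,0,0,0,0]}' && python3 -m inch '{"claw":[1,1,1,1,1],"linear":[[0,0,-0.6],[0,0,-0.6],[0,0,-0.6],[0,0,-0.4],[0,0,0]],"turn":[0,0,0,0,0]}'
cat > tilt.py <<'E'
from h import *
import sys
np.set_printoptions(precision=4,suppress=True)
im,d=eyes.grab_frame("top"); np.savez(sys.argv[1],im=im,d=d)
P=cloud("top",d); o=sensors.get_obs(); y=np.radians(o["orientation"][2]); t=o["tool_pos"]
ex=np.array([np.cos(y),np.sin(y)]); ey=np.array([-ex[1],ex[0]]); q=P[...,:2]-t[:2]; s=q@ex; v=q@ey
zmin=float(sys.argv[2])
for k in range(-6,28):
    m=(abs(v)<.022)&(s>=k*.01)&(s<k*.01+.01)&(P[...,2]>zmin)&(P[...,2]<t[2]-.11)
    if m.sum()>2: print(k*10,m.sum(),"z %.3f v %.4f..%.4f"%(np.median(P[m][:,2]),v[m].min(),v[m].max()))
E
python3 tilt.py top6 0.085
```

```text
time_s: 18.88
tool_pos: [0.5055, 0.2461, 0.3481]
orientation: [-180.0, -0.0, 11.0]
wrist_force: [-0.5, 0.7, -3.0]
width: 0.0314
gripper_force: 59.7
time_s: 19.5
tool_pos: [0.5056, 0.2461, 0.3917]
orientation: [-180.0, -0.1, 11.0]
wrist_force: [-0.6, 0.2, -2.5]
width: 0.0314
gripper_force: 59.7
40 28 z 0.220 v -0.0157..0.0153
50 58 z 0.216 v -0.0169..0.0149
60 55 z 0.213 v -0.0161..0.0142
70 44 z 0.209 v -0.0155..0.0137
80 39 z 0.203 v -0.0131..0.0111
90 29 z 0.200 v -0.0114..0.0114
100 23 z 0.188 v -0.0069..0.0064
110 22 z 0.184 v -0.0060..0.0068
120 22 z 0.180 v -0.0056..0.0091
130 22 z 0.178 v -0.0057..0.0087
140 21 z 0.175 v -0.0052..0.0082
150 22 z 0.170 v -0.0049..0.0073
160 20 z 0.169 v -0.0039..0.0091
170 21 z 0.165 v -0.0050..0.0090
180 22 z 0.161 v -0.0055..0.0105
190 27 z 0.157 v -0.0076..0.0113
200 32 z 0.154 v -0.0083..0.0135
210 35 z 0.151 v -0.0111..0.0154
220 37 z 0.147 v -0.0116..0.0177
230 22 z 0.142 v -0.0117..0.0183
```

```bash
python3 -m inch '{"claw":[1,1,1,1,1],"linear":[[-0.05,0.4,0],[-0.08,0.7,0],[-0.113,0.97,0],[-0.113,0.97,0],[-0.113,0.97,0]],"turn":[0,0,0,0,0]}' | grep -E "pos|force" && python3 -m inch '{"claw":[1,1,1,1,1],"linear":[[-0.113,0.97,0],[-0.113,0.97,0],[-0.113,0.97,0],[-0.113,0.97,0],[-0.113,0.97,0]],"turn":[0,0,0,0,0]}' | grep -E "pos" && python3 -m inch '{"claw":[1,1,1,1,1],"linear":[[-0.113,0.97,0],[-0.113,0.97,0],[-0.113,0.97,0],[-0.113,0.97,0],[-0.113,0.97,0]],"turn":[0,0,0,0,0]}' | grep pos && python3 -m inch '{"claw":[1,1,1,1,1],"linear":[[-0.113,0.97,0],[-0.113,0.97,0],[-0.113,0.97,0],[-0.113,0.97,0],[-0.113,0.97,0]],"turn":[0,0,0,0,0]}' | grep pos && python3 -m inch '{"claw":[1,1,1,1,1],"linear":[[-0.113,0.97,0],[-0.113,0.97,0],[-0.06,0.5,0],[-0.02,0.2,0],[0,0,0]],"turn":[0,0,0,0.5,0.5]}' && python3 -m inch '{"claw":[1],"linear":[[0,0,0]],"turn":[0]}' && python3 tilt.py top7 0.02
```

```text
tool_pos: [0.5116, 0.1638, 0.391]
wrist_force: [0.4, 1.3, -3.1]
gripper_force: 59.7
tool_pos: [0.5191, 0.0669, 0.391]
tool_pos: [0.5265, -0.0305, 0.3909]
tool_pos: [0.5338, -0.1279, 0.3909]
time_s: 22.68
tool_pos: [0.5379, -0.1801, 0.3908]
orientation: [-180.0, 0.0, 2.8]
wrist_force: [0.9, 0.2, -3.0]
width: 0.0314
gripper_force: 59.7
time_s: 22.8
tool_pos: [0.5379, -0.1797, 0.3909]
orientation: [-180.0, 0.0, 3.0]
wrist_force: [-0.4, 0.1, -2.9]
width: 0.0314
gripper_force: 59.7
80 18 z 0.203 v -0.0105..0.0117
90 28 z 0.199 v -0.0088..0.0125
100 24 z 0.188 v -0.0059..0.0078
110 24 z 0.184 v -0.0060..0.0077
120 19 z 0.180 v -0.0063..0.0088
130 22 z 0.178 v -0.0053..0.0086
140 22 z 0.174 v -0.0053..0.0083
150 19 z 0.170 v -0.0050..0.0088
160 24 z 0.167 v -0.0050..0.0093
170 19 z 0.164 v -0.0045..0.0093
180 24 z 0.160 v -0.0060..0.0105
190 25 z 0.157 v -0.0074..0.0128
200 35 z 0.154 v -0.0082..0.0149
210 35 z 0.150 v -0.0090..0.0166
220 36 z 0.147 v -0.0104..0.0186
230 24 z 0.142 v -0.0114..0.0204
```

```bash
python3 -m inch '{"claw":[1,1,1,1,1],"linear":[[0,0,0.5],[0,0,0.8],[0,0,0.8],[0,0,0.8],[0,0,0.8]],"turn":[0,0,0,0,0]}' | grep -E "pos|wrist" && python3 -m inch '{"claw":[1,1,1,1,1],"linear":[[0,0,0.8],[0,0,0.8],[0,0,0.6],[0,0,0.3],[0,0,0]],"turn":[0,0,0,0,0]}' | grep -E "pos|wrist" && python3 -m inch '{"claw":[1,1,1,1],"linear":[[0,0,0.25],[0,0,0.25],[0,0,0.25],[0,0,0.25]],"turn":[0,0,0,0]}' | grep -E "pos|wrist|width"
```

```text
tool_pos: [0.5379, -0.1795, 0.3155]
wrist_force: [-0.2, -0.4, -2.2]
tool_pos: [0.538, -0.1796, 0.2666]
wrist_force: [-0.2, 0.2, -1.4]
tool_pos: [0.5381, -0.1796, 0.2473]
wrist_force: [-2.3, 0.8, 1.5]
width: 0.0314
```

```bash
python3 -m inch '{"claw":[1,1,1,1,1],"linear":[[0,0,0],[0,0,0.2],[0,0,0.25],[0,0,0.25],[0,0,0.25]],"turn":[0,0,0,0,0]}' 25 | grep -E "pos|wrist|width" && python3 -m inch '{"claw":[1,1,1],"linear":[[0,0,0.25],[0,0,0.25],[0,0,0.2]],"turn":[0,0,0]}' | grep -E "pos|wrist|width"; python3 tilt.py top8 0.012
```

```text
tool_pos: [0.5378, -0.1796, 0.2275]
wrist_force: [-2.3, 1.1, 0.8]
width: 0.0318
tool_pos: [0.5379, -0.1796, 0.2135]
wrist_force: [-1.8, -0.2, -0.2]
width: 0.0319
70 29 z 0.046 v -0.0165..0.0134
80 29 z 0.043 v -0.0153..0.0114
90 25 z 0.040 v -0.0100..0.0101
100 16 z 0.032 v -0.0068..0.0059
110 18 z 0.031 v -0.0070..0.0060
120 17 z 0.029 v -0.0082..0.0052
130 15 z 0.026 v -0.0079..0.0042
140 15 z 0.026 v -0.0062..0.0058
150 15 z 0.024 v -0.0071..0.0060
160 20 z 0.023 v -0.0078..0.0053
170 15 z 0.022 v -0.0081..0.0043
180 17 z 0.019 v -0.0187..0.0112
190 15 z 0.020 v -0.0069..0.0066
200 23 z 0.017 v -0.0106..0.0080
210 27 z 0.015 v -0.0112..0.0108
220 25 z 0.015 v -0.0114..0.0125
230 20 z 0.014 v -0.0149..0.0126
240 4 z 0.013 v -0.0126..0.0086
```

```bash
python3 -m inch '{"claw":[1,1,1],"linear":[[0,0,0.15],[0,0,0.15],[0,0,0.1]],"turn":[0,0,0]}' | grep -E "pos|wrist|width" ; python3 -m inch '{"claw":[1],"linear":[[0,0,0.08]],"turn":[0]}' | grep -E "pos|wrist|width"; python3 -m inch '{"claw":[1],"linear":[[0,0,0.06]],"turn":[0]}' | grep -E "pos|wrist|width"
```

```text
tool_pos: [0.5378, -0.1796, 0.2058]
wrist_force: [-1.0, 0.5, 0.2]
width: 0.0317
tool_pos: [0.5379, -0.1796, 0.2042]
wrist_force: [-1.5, 0.2, 0.3]
width: 0.032
tool_pos: [0.5379, -0.1796, 0.2031]
wrist_force: [-0.9, -0.5, -0.7]
width: 0.0316
```

```bash
python3 -m inch '{"claw":[1],"linear":[[0,0,0.06]],"turn":[0]}' | grep -E "pos|wrist"; python3 -m inch '{"claw":[1],"linear":[[0,0,0.06]],"turn":[0]}' | grep -E "pos|wrist"
```

```text
tool_pos: [0.5379, -0.1796, 0.2019]
wrist_force: [-1.1, 0.1, -0.4]
tool_pos: [0.5379, -0.1796, 0.2007]
wrist_force: [-2.4, 0.1, -0.2]
```

```bash
python3 -m inch '{"claw":[1],"linear":[[0,0,0.06]],"turn":[0]}' | grep -E "pos|wrist"; python3 -m inch '{"claw":[1],"linear":[[0,0,0.06]],"turn":[0]}' | grep -E "pos|wrist"; python3 tilt.py top9 0.012 | head -12
```

```text
tool_pos: [0.5379, -0.1796, 0.1995]
wrist_force: [-1.3, 0.2, -0.3]
tool_pos: [0.5379, -0.1796, 0.1985]
wrist_force: [-2.9, 0.1, 5.9]
70 33 z 0.037 v -0.0162..0.0134
80 32 z 0.033 v -0.0139..0.0119
90 28 z 0.030 v -0.0127..0.0213
100 15 z 0.023 v -0.0076..0.0047
110 15 z 0.023 v -0.0078..0.0047
120 15 z 0.020 v -0.0090..0.0112
130 20 z 0.021 v -0.0065..0.0058
140 15 z 0.019 v -0.0069..0.0057
150 15 z 0.019 v -0.0077..0.0049
160 17 z 0.018 v -0.0083..0.0039
170 15 z 0.017 v -0.0056..0.0061
180 17 z 0.016 v -0.0063..0.0057
```

The handle is down on the mat. Opening and retreating upwards.

```bash
python3 -m inch '{"claw":[1,0.2,0.1,-0.2,-0.5],"linear":[[0,0,0],[0,0,0],[0,0,0],[0,0,0],[0,0,0]],"turn":[0,0,0,0,0]}' 5 | grep -E "pos|wrist|width" && python3 -m inch '{"claw":[-0.6,-0.6,-0.6,-0.6,-0.6],"linear":[[0,0,0],[0,0,0],[0,0,-0.3],[0,0,-0.6],[0,0,-0.9]],"turn":[0,0,0,0,0]}' | grep -E "pos|wrist|width" && python3 -m inch '{"claw":[-0.6,-0.6,-0.6,-0.6,-0.6],"linear":[[0,0,-1],[0,0,-1],[0,0,-1],[0,0,-1],[0,0,-1]],"turn":[0,0,0,0,0]}' | grep -E "pos|wrist|width" && python3 -m inch '{"claw":[-0.6,-0.6,-0.6,-0.6,-0.6],"linear":[[-1,0,-1],[-1,0,-1],[-1,0,0],[-1,0,0],[-1,0,0]],"turn":[0,0,0,0,0]}' && python3 -m inch '{"claw":[-0.6,-0.6],"linear":[[-1,0,0],[0,0,0]],"turn":[0,0]}' >/dev/null
python3 - <<'E'
from h import *
im,d=eyes.grab_frame("top"); np.savez("topA",im=im,d=d); save(im,"t7.png",(130,100,230,170),3.4)
E
```

```text
tool_pos: [0.538, -0.1796, 0.1983]
wrist_force: [-0.4, 0.3, 0.7]
width: 0.0519
tool_pos: [0.5379, -0.1796, 0.2352]
wrist_force: [0.5, 0.4, -0.9]
width: 0.0695
tool_pos: [0.5377, -0.1796, 0.3362]
wrist_force: [0.4, -0.0, 0.5]
width: 0.0695
time_s: 29.32
tool_pos: [0.4371, -0.1848, 0.3755]
orientation: [180.0, -0.1, 3.0]
wrist_force: [-0.2, 0.3, -0.2]
width: 0.0698
gripper_force: 0.0
```

View pics/t7.png

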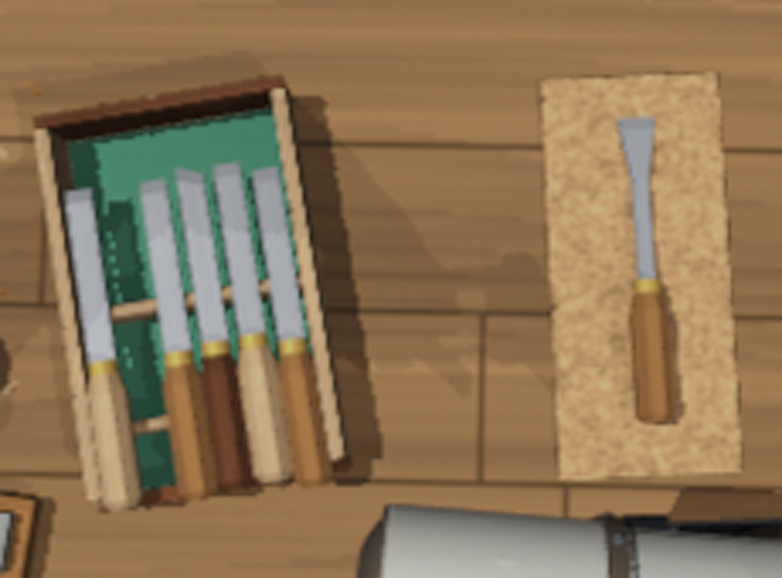

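The fishtail lies centred on the mat: edge away at crop (637,120), butt towards the robot at (657,420). The other five chisels are in their places, and the arm is clear.

```bash
python3 -c "
from station import job; print(job.sign_off())"
```

```text
the job is handed in; nothing more can be done
None
```

The fishtail chisel is lying wholly on the cork mat, handle towards the robot and edge pointing away, set down in the hand; the other five chisels are still in their places in the tray, and the job was handed in after about 30 s of the 64 s.

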